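# Reset a locked air regulator

## Robot

A 6-joint arm with a two-finger parallel gripper is mounted at the origin on the work surface. World frame = base frame: x ahead of the robot, y to its left, z up, the work surface at z = 0. Lengths are in mm, angles in degrees, forces in N, time in s.
With the tool pointing down it reaches from about 300 to 850 mm from the base axis. Payload 4.2 kg.
Tool frame: the origin (TCP) lies on the centre line of the jaws, within the pads' length; the fingertips stand env.nose_length ahead of it and the grasp point (between the pads) lies 2 mm behind it (env.nose_length is the distance from the TCP to the fingertips, in mm); z points along the fingers, y is the direction in which the jaws open and shut (so a half turn about z gives the same grasp; the last joint's range is limited). The gripper opens to 91 mm and grips with 3 to 60 N. Pads are 32 mm wide; open, the fingers measure 118 mm over their backs; the gripper's body (76 mm by 178 mm) begins 60 mm behind the grasp point.
Start: joints at [-70.703, 18.312, 89.639, -0, 72.044, -1.146], TCP at [200.838, -538.8, 230.976] pointing down, gripper open.
Joint ranges: [-177.97, 177.97], [-48.28, 115.42], [12.27, 149.76], [-77.06, 257.06], [2.81, 150.46], [-146.56, 146.56]. Speed limits (degrees/s): [147.25, 147.25, 180, 180, 180, 180].

## Interface

Orientations are given as [roll, pitch, yaw] about the fixed x, y, z axes, in that order (R = Rz(yaw) Ry(pitch) Rx(roll)).
In Python, from workcell import env gives the robot as it stands. The module is installed in compiled form; this text tells all that it offers.
- The arm moves only by the tool jog_arm, never from a script. Its argument "deltas" is a list that holds one entry, the list of rows, each a list of 5 numbers: the shift along the tool's x, y, z in m, then the turn about the tool's z in degrees, then the finger opening in m, from 0 to 0.0912. A call has 1 to 20 rows; each row is the pose to reach, as a shift and turn from the pose commanded when the call began, along the tool's axes at that moment; what a row does not reach only later rows make up. A row lasts 1/12 s, in which the tool goes at most 41.7 mm and 7.16 degrees, less where a joint would pass 70% of its speed; a pose out of reach is approached as far as the arm can. A call with a gripper value outside its range is refused whole. The fingers move at their own pace and stop on an object; "grip_force" is the grip in N (left out, the last holds). Time passes only in rows, so rows that repeat a pose let the fingers close. It gives the time, the measured TCP pose, the force and the opening at its end, in the units of the state.
- env.state(): the state, without advancing time (a new reading comes with each control period).
- env.grab_frame(name): name is "scene" or "top" or "wrist"; returns the picture (420x560x3 uint8, red, green, blue); there is no depth.
- env.camera_params(name): a dict with "fx", "fy", "cx", "cy" (pixels), "xyz" and "orientation" of the camera in the world. Camera axes: x right, y down, z forward; pixel columns grow to the right and rows downward; lengths in mm; the calibration is good to about 2 mm. The wrist camera is an equidistant fisheye: a pixel r from the principal point sees the ray r / f radians off the axis. A picture is of the moment at which its call begins: read the wrist's pose just before it. camera_params takes no time and is no camera call; for the wrist camera it gives the pose at the moment of the call.
- env.job_done(): hands the job in, once; it reports no verdict.
Trained networks look in the newest picture that a camera, given by its name, has taken for a name from the list of things; names that differ only in an ending like _2 or _b are one class to them, and where a whole thing is asked for, a point or a joint stands for the part that bears it (a point fixed in the world has none). Each returns a list of dicts, best first, with "conf" (0 to 1); they miss things now and then, are a little off and sometimes report something else, mostly with a low value. They report only what shows in the picture. A call takes as long as a camera call.
- env.look_for(camera, label): "xyz" ([x, y, z] in mm, in world coordinates, good to about 4 mm: the middle of the surface that is visible of it).
The state is a dict: "time_s": time; "qpos": joint angles; "qvel": joint speeds; "effort": joint torques, N m; "ee_pos": TCP position; "ee_rot": TCP orientation; "force": force on the tool from outside, world axes, zero at the start; "torque": the same for the moment, N m; "gripper_width": finger opening in mm.
Only numpy, scipy, OpenCV 4.12 (cv2) and the standard library are available. Lean on these libraries where they do the work, as an engineer would, in place of code of your own. Each camera call takes 0.05 s, during which the arm holds its last target.

## Task

The bench air regulator has to be set up: slacken the orange lock ring under its blue knob, turn the knob until the black needle of the gauge lies over the red mark, then tighten the lock ring again so that it is firmly hand-tight but not forced. Never wrench the knob round while the ring still locks it, and leave everything else on the bench where it is.

Things in the scene. Friction and masses are not known exactly. Their poses are not given: they have to be found in the camera images.
- unit: Air regulator unit, screwed down: steel base plate 150 x 270 x 12 mm (own x, y, z; own y from -60 to 210), aluminium regulator cylinder (66 mm wide, up to 85 mm) and, at own y = 140 mm, a black gauge (117 mm wide, top at 86 mm) with white dial facing up. A block (to 62 mm) joins them; a brass stub points to own +x. Origin: on the upright axis of regulator, ring and knob, at table height.
- lock_ring: Orange lock ring on the same axis: disc 68 mm wide (76 over ribs), 20 mm high, with one radial wing, a bar 10 mm thick and 18 mm high out to 95 mm from the axis, 88 to 106 mm above the table. Origin on the axis at its underside (87 mm up), wing along its own -y. Clockwise from above tightens, anticlockwise loosens; about 1.3 rad of travel each way from the start. It starts tight, binding the knob.
- wing (a point): Point on the wing 72 mm from the axis, 97 mm up, mid thickness: push it here sideways with closed fingers. It runs stiffly: 9 to 11 N moves it while loose, 3 to 11 N loosens it; 0.5 rad from the start is ample. Tightening slowly, once it bites the moving push climbs 16 N per rad: 13 N just tight, 14 to 16 N firmly tight, 19 N forced. At a standstill friction hides part of it, and holds it.
- clamp_washer: Washer hidden inside the regulator (nothing to handle; origin on the axis): the lock ring presses it on the knob's stem to bind it. Its pressure is the tightness: 0 N slack, 5 N or more tight, above 28 N forced; it grows 50 N per rad after the bite, and the moving push at point wing is about 11 N + 0.3 x pressure. Turning the knob shifts the angle of bite by an untold amount: feel for it anew.
- knob (a joint): Turn of the blue knob in rad; grows clockwise seen from above, range -0.5 to 1.8. The needle turns exactly with it, rad for rad, clockwise. With the ring loose it turns stiffly at about 0.08 Nm and stays where it is left; with the ring tight it is bound.
- knob_top (a point): Centre of the top face of the blue fluted knob, 152 mm above the table, on the axis. The knob is a cylinder of diameter 44 mm and height 32 mm (from 120 to 152 mm); grip it from above across any diameter.
- needle_tip (a point): Tip of the gauge's thin black needle, 43 mm from the gauge's axis.
- mark_tip (a point): Tip of the red mark hand, which lies just under the needle; this point is 43 mm from the gauge's axis, level with point needle_tip; it is set and does not move. It always lies 0.55 to 1.35 rad clockwise of the needle at the start.
- wrench: Bystander: steel wrench lying flat. Origin at its middle, underside.
- screwdriver: Bystander: screwdriver with red handle, lying. Origin at its underside.
- filter_box: Bystander: white and red carton 70 x 100 x 60 mm. Origin: centre of its underside.
- fuse_tray: Bystander: white divided tray 100 x 130 x 35 mm. Origin: centre of its underside.
- grease_can: Bystander: grey can, diameter 60 mm, 130 mm tall. Origin: centre of its underside.
- tape_roll: Bystander: yellow roll of tape, diameter 90 mm, 22 mm high. Origin: centre of its underside.
- socket: Bystander: steel socket, diameter 36 mm, 55 mm tall, standing. Origin: centre of its underside.

How it is judged:
By the outcome, as a careful person would: the job done as asked, in the order asked, and still so for the second after the job is handed in, with the robot touching nothing.
It also fails if it takes over 72 s, if anything falls off the work surface, if the arm or the gripper's body presses on something with over 40 N, if the wrist force passes 120 N, or if a joint passes its speed limit or range.

## Working session

There is one attempt and no reset: what is moved stays moved. The work goes in short steps, Python scripts to look and compute and a tool call to move; the robot and the scene stay as the last step left them, time stands still between calls to the robot, and variables do not carry over. Pictures are saved under pics/ and viewed, and the job is handed in when it is done.

Besides the shell and the picture viewer there is one more tool, called after "Request:" as a command line: name --argument value ..., lists and objects as JSON in quotes. jog_arm: Moves the arm, as the interface text tells. Its arguments: {"type":"object","properties":{"deltas":{"type":"array"},"grip_force":{"type":"number"}},"required":["deltas"]}

```bash
mkdir -p pics
python3 - <<'E'
from workcell import env
import cv2
for n in ("scene","top"):
    im=env.grab_frame(n); cv2.imwrite(f"pics/{n}0.png",im[:,:,::-1])
    print(n,env.camera_params(n))
    for l in ("unit","lock_ring","wing","knob_top","needle_tip","mark_tip"):
        r=env.look_for(n,l); print(l,[(d['conf'],[round(v) for v in d['xyz']]) for d in r[:2]])
s=env.state(); print(s, env.nose_length)
E
```

```text
scene {'fx': 540.4301927007014, 'fy': 540.4301927007014, 'cx': 281.3599299917311, 'cy': 208.99397254623867, 'xyz': array([1420.2163546 , -166.22689936, 1269.40814236]), 'orientation': array([-144.22604403,   -0.47643447,   81.08760929])}
unit [(0.92, [629, -21, 59]), (0.3, [629, -108, 108])]
lock_ring [(0.58, [636, -112, 106])]
wing [(0.9, [630, -107, 106])]
knob_top [(0.69, [624, -93, 150]), (0.23, [691, -422, 105])]
needle_tip []
mark_tip []
top {'fx': 483.7958522867756, 'fy': 483.7958522867756, 'cx': 276.8312456922086, 'cy': 209.50508713746427, 'xyz': array([ 357.75344148,  -26.82384378, 1551.12046076]), 'orientation': array([-169.81818415,    0.29378762,  -88.48896889])}
unit [(0.87, [592, -19, 20])]
lock_ring [(0.71, [592, -19, 16]), (0.6, [614, -100, 108])]
wing [(0.51, [615, -95, 105])]
knob_top [(0.46, [613, -88, 152])]
needle_tip [(0.57, [757, -199, 9])]
mark_tip [(0.2, [370, 369, 21])]
{'time_s': 0.7, 'qpos': array([-7.07037878e+01,  1.83107947e+01,  8.96382456e+01, -1.13908464e-05,
        7.20435490e+01, -1.14464189e+00]), 'qvel': array([-0.05992169, -0.00698899,  0.02062312, -0.00986316,  0.11782495,
       -0.00128039]), 'effort': array([-8.11303125e-04, -4.12228703e+01, -2.32191736e+01,  7.25696445e-02,
        3.76108394e-02, -1.40526379e-05]), 'ee_pos': array([ 200.83304441, -538.81007892,  230.9921379 ]), 'ee_rot': array([1.79992591e+02, 1.58874164e-04, 2.04408575e+01]), 'force': array([0.06096638, 0.37571984, 0.91307072]), 'torque': array([-0.01106499,  0.00510815,  0.01473103]), 'gripper_width': 91.15563509182928} 17.0
```

View pics/scene0.png

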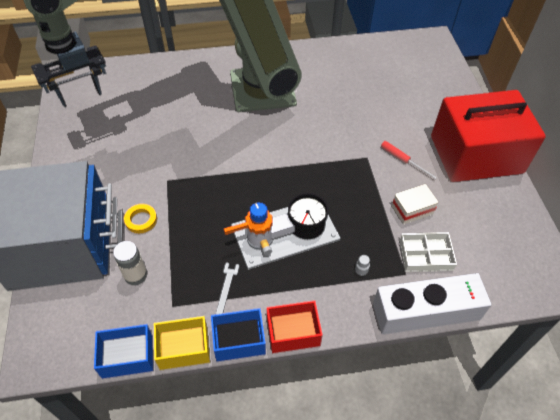

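View pics/top0.png

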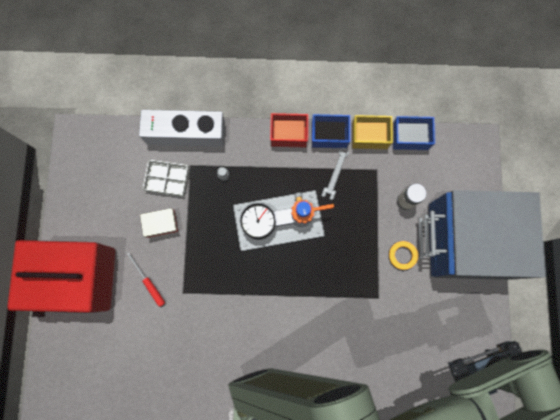

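Run:
```python
import cv2
a=cv2.imread("pics/scene0.png"); b=cv2.imread("pics/top0.png")
cv2.imwrite("pics/scene0z.png",cv2.resize(a[190:340,180:380],None,fx=4,fy=4,interpolation=cv2.INTER_CUBIC))
cv2.imwrite("pics/top0z.png",cv2.resize(b[50:200,200:400],None,fx=4,fy=4,interpolation=cv2.INTER_CUBIC))
```

```text
(no output)
```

View pics/scene0z.png

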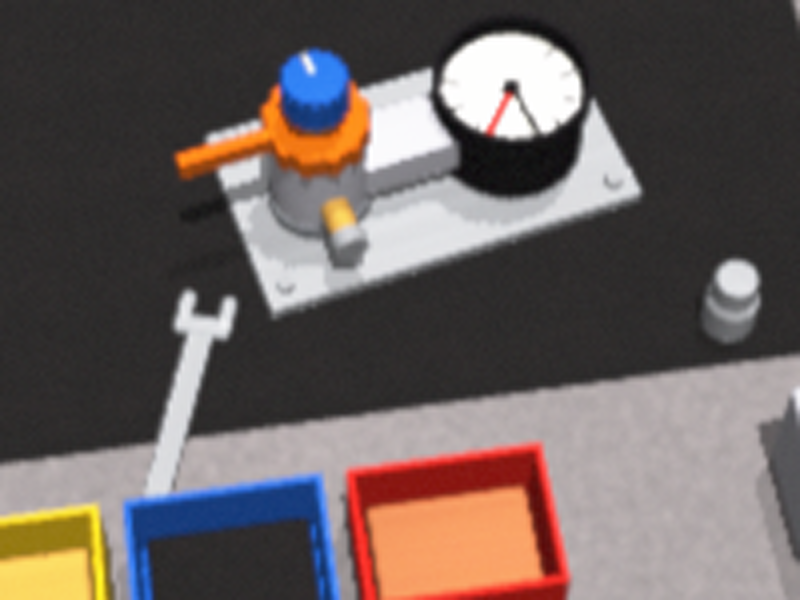

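View pics/top0z.png

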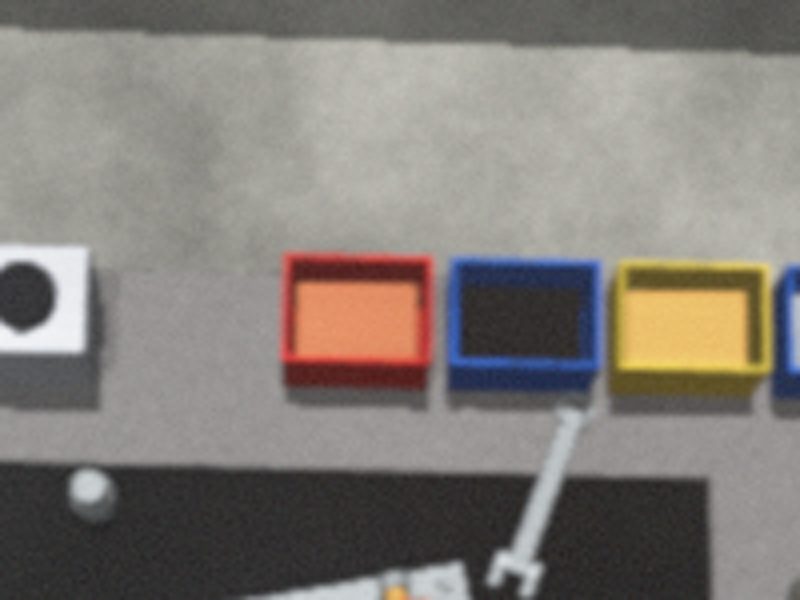

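```bash
cat > h.py <<'E'
import numpy as np, cv2
from scipy.spatial.transform import Rotation as R
def ray(cp,u,v,fish=False):
    if fish:
        x,y=(u-cp['cx'])/cp['fx'],(v-cp['cy'])/cp['fy']; th=np.hypot(x,y)
        s=np.sin(th)/max(th,1e-9); d=np.array([x*s,y*s,np.cos(th)])
    else: d=np.array([(u-cp['cx'])/cp['fx'],(v-cp['cy'])/cp['fy'],1.])
    return np.array(cp['xyz']),R.from_euler('xyz',cp['orientation'],degrees=True).apply(d)
def at(cp,u,v,z,fish=False):
    o,d=ray(cp,u,v,fish); return (o+d*(z-o[2])/d[2])
def proj(cp,p,fish=False):
    c=R.from_euler('xyz',cp['orientation'],degrees=True).inv().apply(np.array(p)-cp['xyz'])
    if fish:
        r=np.hypot(c[0],c[1]); th=np.arctan2(r,c[2]); return np.array([cp['cx']+cp['fx']*th*c[0]/r,cp['cy']+cp['fy']*th*c[1]/r])
    return np.array([cp['cx']+cp['fx']*c[0]/c[2],cp['cy']+cp['fy']*c[1]/c[2]])
E
python3 - <<'E'
from workcell import env
from h import *
for n,(x0,y0,x1,y1) in (("scene",(180,190,380,280)),("top",(230,180,350,260))):
    im=cv2.imread(f"pics/{n}0.png"); cp=env.camera_params(n)
    c=im[y0:y1,x0:x1].astype(int); b,g,r=c[...,0],c[...,1],c[...,2]
    for nm,m,z in (("blue",(b>110)&(b>1.6*r)&(b>1.3*g),140),("orange",(r>130)&(r>1.5*g)&(b<70)&(g>50),100)):
        ys,xs=np.nonzero(m); print(n,nm,len(xs),xs.mean()+x0,ys.mean()+y0,at(cp,xs.mean()+x0,ys.mean()+y0,z).round(1),xs.min()+x0,xs.max()+x0,ys.min()+y0,ys.max()+y0)
b=cv2.imread("pics/top0.png")
cv2.imwrite("pics/topz2.png",cv2.resize(b[170:270,220:350],None,fx=6,fy=6,interpolation=cv2.INTER_CUBIC))
b=cv2.imread("pics/scene0.png")
cv2.imwrite("pics/scenez2.png",cv2.resize(b[190:270,215:345],None,fx=6,fy=6,interpolation=cv2.INTER_CUBIC))
E
```

```text
scene blue 267 258.3558052434457 211.5430711610487 [616.9 -90.5 140. ] 250 267 202 221
scene orange 434 252.0253456221198 225.34101382488478 [ 629.8 -109.9  100. ] 224 307 211 233
top blue 147 303.0 208.58503401360545 [615.7 -90.4 140. ] 297 309 202 215
top orange 155 312.3290322580645 213.4967741935484 [ 608.5 -120.8  100. ] 293 333 204 222
```

View pics/topz2.png

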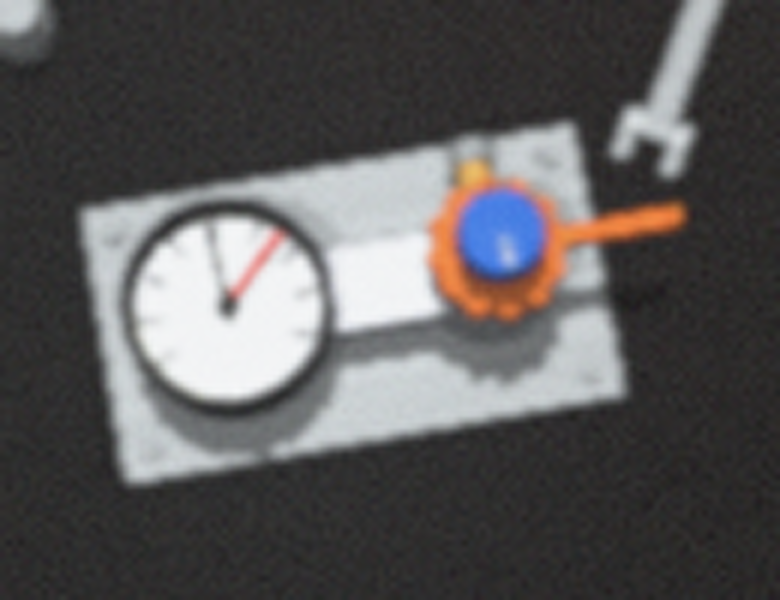

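View pics/scenez2.png

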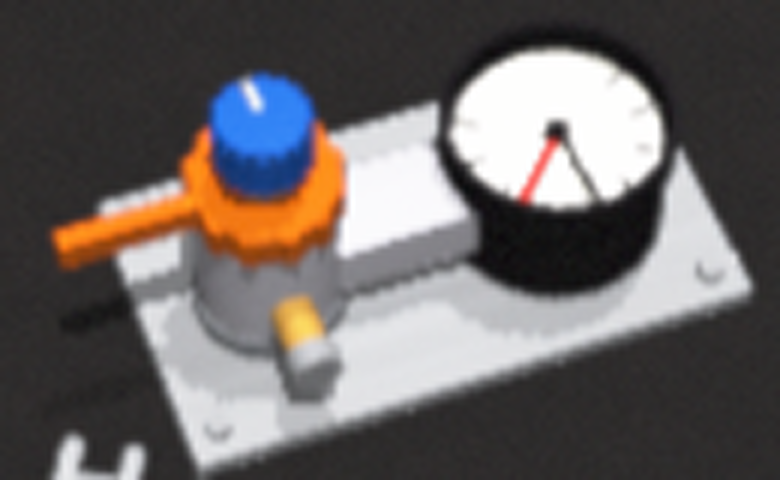

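Run:
```python
from workcell import env
from h import *
for n,o,pts in (("top",(220,170),dict(hub=(228,307,84),needle=(208,226,84),mark=(283,235,84),knob=(500,230,152),wtip=(683,216,106),wbase=(566,235,106),c1=(82,210,12),c2=(577,126,12),c3=(627,397,12),c4=(128,485,12))),
 ("scene",(215,190),dict(hub=(557,132,84),needle=(600,202,84),mark=(524,202,84),knob=(263,110,152),wtip=(57,238,106),wbase=(190,202,106)))):
    cp=env.camera_params(n); q={}
    for k,(u,v,z) in pts.items():
        q[k]=at(cp,u/6+o[0]-.4,v/6+o[1]-.4,z)[:2]; print(n,k,q[k].round(1))
    a=lambda p,c: np.degrees(np.arctan2(*(p-c)[::-1]))
    print("needle",a(q['needle'],q['hub']),"mark",a(q['mark'],q['hub']),"wing",a(q['wtip'],q['wbase']),"axis->gauge",a(q['hub'],q['knob']), np.linalg.norm(q['hub']-q['knob']))
```

```text
top hub [584.4  45.7]
top needle [626.2  57.4]
top mark [622.5  18.7]
top knob [615.4 -89.6]
top wtip [ 633.4 -184.1]
top wbase [ 622.2 -125.1]
top c1 [646.4 129.9]
top c2 [ 699.6 -136.6]
top c3 [ 552.4 -165.1]
top c4 [498.6  99.2]
needle 15.605107244409206 mark -35.30700214751906 wing -79.1863641200584 axis->gauge 102.92277025093931 138.83191043109497
scene hub [596.9  44. ]
scene needle [637.2  55.9]
scene mark [632.2  22.6]
scene knob [614.2 -89.6]
scene wtip [ 635.2 -182.9]
scene wbase [ 625.2 -124.2]
needle 16.424736974526468 mark -31.266265758080134 wing -80.26901309770862 axis->gauge 97.36908441665453 134.74325299585738
```

```bash
cat >> h.py <<'E'
def tool(p0,yaw0,targets):
    """targets: list (x,y,z,yaw)->rows dx,dy,dz(m),turn"""
    c,s=np.cos(np.radians(yaw0)),np.sin(np.radians(yaw0)); out=[]
    for x,y,z,yw in targets:
        d=np.array([x,y,z])-p0
        out.append([round(float(v),4) for v in ((c*d[0]+s*d[1])/1e3,(s*d[0]-c*d[1])/1e3,-d[2]/1e3)]+[round(float(yaw0-yw),1)])
    return out
E
python3 - <<'E'
from h import *
print(tool(np.array([200.8,-538.8,231]),20.44,[(584,-169,200,10.5),(584,-169,150,10.5),(584,-169,108,10.5)]))
E
```

```text
[[0.4882, -0.2127, 0.031, 9.9], [0.4882, -0.2127, 0.081, 9.9], [0.4882, -0.2127, 0.123, 9.9]]
```

Request:
jog_arm --deltas '[[[0.488,-0.213,0.031,10,0],[0.488,-0.213,0.031,10,0],[0.488,-0.213,0.031,10,0],[0.488,-0.213,0.031,10,0],[0.488,-0.213,0.031,10,0],[0.488,-0.213,0.031,10,0],[0.488,-0.213,0.031,10,0],[0.488,-0.213,0.031,10,0],[0.488,-0.213,0.031,10,0],[0.488,-0.213,0.031,10,0],[0.488,-0.213,0.031,10,0],[0.488,-0.213,0.031,10,0],[0.488,-0.213,0.031,10,0],[0.488,-0.213,0.031,10,0],[0.488,-0.213,0.031,10,0],[0.488,-0.213,0.031,10,0],[0.488,-0.213,0.031,10,0]]]' --grip_force 40

```text
time_s: 2.12
ee_pos: [582.9, -169.6, 200.1]
ee_rot: [180.0, 0.0, 10.4]
force: [0.3, -0.3, -0.4]
gripper_width: 0.5
```

Run:
```python
from workcell import env
from h import *
print(env.state()['ee_pos'],env.state()['ee_rot'],env.camera_params('wrist'))
im=env.grab_frame('wrist'); cv2.imwrite("pics/w1.png",im[:,:,::-1])
```

```text
[ 582.88939677 -169.63777981  200.07490881] [1.79983599e+02 2.54827133e-02 1.03778926e+01] {'fx': 325.19226210127806, 'fy': 325.19226210127806, 'cx': 276.1047694294551, 'cy': 208.12973206447128, 'xyz': array([ 658.06746607, -156.50099745,  353.50126342]), 'orientation': array([ 1.64227307e+02,  4.84154816e-02, -7.95908186e+01])}
```

View pics/w1.png

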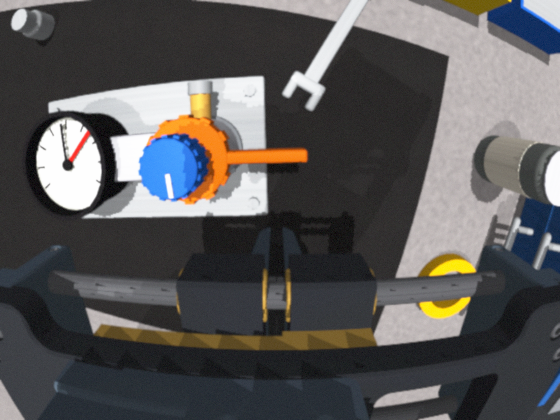

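Run:
```python
from workcell import env
from h import *
cp=env.camera_params('wrist')
q={}
for k,(u,v,z) in dict(knob=(172,168,152),wtip=(306,155,97),w0=(240,156.5,106),hub=(67,166,84),needle=(63,124,84),mark=(89,133,84)).items():
    q[k]=at(cp,u,v,z,True)[:2]; print(k,q[k].round(1))
a=lambda p,c: np.degrees(np.arctan2(*(p-c)[::-1]))
print(a(q['wtip'],q['knob']),a(q['wtip'],q['w0']),a(q['needle'],q['hub']),a(q['mark'],q['hub']))
im=cv2.imread("pics/w1.png"); cv2.imwrite("pics/w1z.png",cv2.resize(im[100:225,15:145],None,fx=4.7,fy=4.7,interpolation=cv2.INTER_CUBIC))
def arc(axis,r,off,yaws,z):  # tool centre: radius r on wing line dir, offset off tangential
    return
```

```text
knob [616.4 -95.6]
wtip [ 634.1 -185. ]
w0 [ 624.7 -134.5]
hub [588.3  36.9]
needle [628.6  45.2]
mark [622.8  12.7]
-78.82169043256104 -79.49646162517699 11.65519672372991 -35.03580734627974
```

View pics/w1z.png

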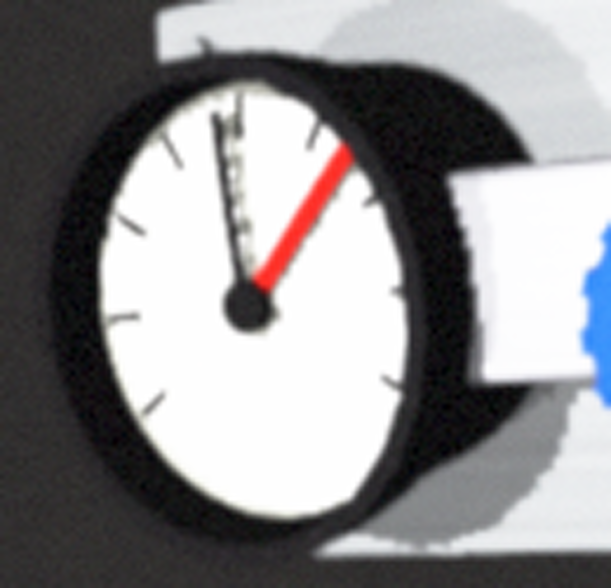

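```bash
cat >> h.py <<'E'
AX=np.array([615.,-91.])
def arcpt(phi,off,z,r=72,ax=AX):
    p=np.radians(phi); c=ax+r*np.array([np.cos(p),np.sin(p)])+off*np.array([-np.sin(p),np.cos(p)])
    return (c[0],c[1],z,phi+90)
E
python3 - <<'E'
from workcell import env
from h import *
s=env.state();print(s['time_s'],s['ee_pos'],s['ee_rot'],s['force'],s['torque'])
f=-79.4
T=[arcpt(f,-45,108),arcpt(f,-26,108)]+[arcpt(f+d,-21,108) for d in (0,4,8,12,16,20,24,28,32)]
for r in tool(s['ee_pos'],s['ee_rot'][2],T): print(r)
E
```

```text
2.1667 [ 582.8606908  -169.83311072  200.19760898] [1.79979811e+02 8.96181983e-03 1.03506494e+01] [ 0.07874547 -0.19093775  0.47096814] [ 0.01799703 -0.01931907  0.02705339]
[0.0011, 0.0004, 0.0922, -0.2]
[0.0201, 0.0003, 0.0922, -0.2]
[0.0251, 0.0003, 0.0922, -0.2]
[0.0302, 0.0016, 0.0922, -4.2]
[0.0353, 0.0025, 0.0922, -8.2]
[0.0405, 0.003, 0.0922, -12.2]
[0.0458, 0.0032, 0.0922, -16.2]
[0.051, 0.003, 0.0922, -20.2]
[0.0562, 0.0025, 0.0922, -24.2]
[0.0614, 0.0016, 0.0922, -28.2]
[0.0664, 0.0003, 0.0922, -32.2]
```

Request:
jog_arm --deltas '[[[0.001,0,0.03,0,0],[0.001,0,0.06,0,0],[0.001,0,0.092,0,0],[0.001,0,0.092,0,0],[0.01,0,0.092,0,0],[0.018,0,0.092,0,0],[0.021,0,0.092,0,0],[0.0235,0,0.092,0,0],[0.0255,0,0.092,0,0],[0.028,0.001,0.092,-2,0],[0.03,0.0016,0.092,-4,0],[0.03,0.0016,0.092,-4,0]]]'

```text
time_s: 3.17
ee_pos: [612.8, -165.4, 109.3]
ee_rot: [180.0, 0.1, 14.5]
force: [-4.4, -1.5, 3.6]
gripper_width: 0.2
```

Run:
```python
from workcell import env
from h import *
s=env.state();print(s['time_s'],s['ee_pos'],s['ee_rot'],s['force'],s['torque'])
im=env.grab_frame('wrist'); cv2.imwrite("pics/w2.png",im[:,:,::-1])
```

```text
3.1667 [ 612.84439712 -165.40212835  109.28822833] [1.79956180e+02 8.96290668e-02 1.45370513e+01] [-4.41772568 -1.52675707  3.56186703] [-0.27791025  0.74855224  0.00295709]
```

View pics/w2.png

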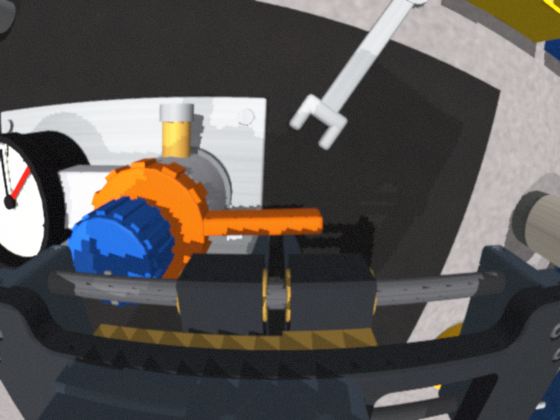

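Run:
```python
from workcell import env
from h import *
s=env.state()
f=-79.4
T=[arcpt(f+d,-20,108) for d in range(6,40,2)]
for r in tool(s['ee_pos'],s['ee_rot'][2],T): print(r)
```

```text
[0.0033, 0.0012, 0.0013, -2.1]
[0.0059, 0.0018, 0.0013, -4.1]
[0.0084, 0.0022, 0.0013, -6.1]
[0.011, 0.0026, 0.0013, -8.1]
[0.0136, 0.0029, 0.0013, -10.1]
[0.0162, 0.0031, 0.0013, -12.1]
[0.0188, 0.0032, 0.0013, -14.1]
[0.0214, 0.0032, 0.0013, -16.1]
[0.024, 0.0032, 0.0013, -18.1]
[0.0266, 0.003, 0.0013, -20.1]
[0.0292, 0.0028, 0.0013, -22.1]
[0.0318, 0.0024, 0.0013, -24.1]
[0.0344, 0.002, 0.0013, -26.1]
[0.0369, 0.0014, 0.0013, -28.1]
[0.0395, 0.0008, 0.0013, -30.1]
[0.042, 0.0001, 0.0013, -32.1]
[0.0445, -0.0007, 0.0013, -34.1]
```

Request:
jog_arm --deltas '[[[0.003,0.001,0,-2,0],[0.006,0.002,0,-4,0],[0.0085,0.002,0,-6,0],[0.011,0.0025,0,-8,0],[0.0135,0.003,0,-10,0],[0.016,0.003,0,-12,0],[0.019,0.003,0,-14,0],[0.0215,0.003,0,-16,0],[0.024,0.003,0,-18,0],[0.0265,0.003,0,-20,0],[0.029,0.003,0,-22,0],[0.032,0.0025,0,-24,0],[0.0345,0.002,0,-26,0],[0.037,0.0015,0,-28,0],[0.0395,0.001,0,-30,0],[0.042,0,0,-32,0]]]'

```text
time_s: 4.55
ee_pos: [652.0, -156.1, 109.2]
ee_rot: [-179.9, 0.3, 46.6]
force: [-9.2, -5.7, 5.4]
gripper_width: 0.7
```

Run:
```python
from workcell import env
from h import *
s=env.state();print(s['time_s'],s['ee_pos'],s['ee_rot'],s['force'],s['torque'])
im=env.grab_frame('wrist'); cv2.imwrite("pics/w3.png",im[:,:,::-1])
f=s['ee_rot'][2]
# back off 12 mm
```

```text
4.55 [ 651.96693157 -156.0996939   109.20577148] [-179.93629356    0.30444505   46.57837208] [-9.20425291 -5.6908355   5.40256493] [-0.9109546   1.38734797  0.09949963]
```

View pics/w3.png

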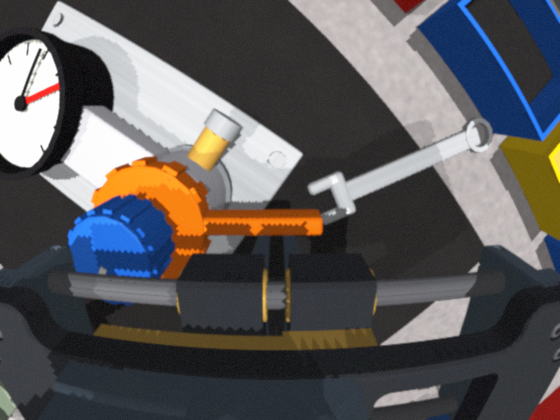

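Run:
```python
from workcell import env
from h import *
s=env.state()
T=[(615,-91,190,46.6),(615,-91,136,46.6)]
for r in tool(s['ee_pos'],s['ee_rot'][2],T): print(r)
```

```text
[0.0214, -0.0716, -0.0808, 0.1]
[0.0214, -0.0716, -0.0268, 0.1]
```

Request:
jog_arm --deltas '[[[-0.015,0,0,0,0],[-0.015,0,-0.04,0,0],[-0.015,0,-0.08,0,0.06],[0.021,-0.05,-0.081,0,0.06],[0.021,-0.072,-0.081,0,0.06],[0.021,-0.072,-0.081,0,0.06],[0.021,-0.072,-0.081,0,0.06]]]'

```text
time_s: 5.18
ee_pos: [616.0, -88.3, 189.9]
ee_rot: [179.9, -0.1, 46.6]
force: [-0.2, -0.3, 0.2]
gripper_width: 30.8
```

Run:
```python
from workcell import env
from h import *
s=env.state();print(s['time_s'],s['ee_pos'],s['ee_rot'],s['force'],s['gripper_width'])
cp=env.camera_params('wrist')
im=env.grab_frame('wrist'); cv2.imwrite("pics/w4.png",im[:,:,::-1])
print(proj(cp,(615,-91,152),True), proj(cp,(615,-91,120),True))
for l in('knob_top','wing'): print(l,[(d['conf'],d['xyz']) for d in env.look_for('wrist',l)])
```

```text
5.1833 [615.97549246 -88.25022296 189.93942974] [ 1.79920905e+02 -8.59682912e-02  4.65611512e+01] [-0.18956755 -0.34831177  0.2191973 ] 30.771839934607573
[277.66682774 245.78386814] [277.44961651 229.13817397]
knob_top [(0.7, [618.5, -89.2, 152.5]), (0.4, [559.8, 308.2, 30.8])]
wing [(0.82, [640.0, -82.4, 102.3]), (0.4, [615.4, -87.6, 153.9])]
```

View pics/w4.png

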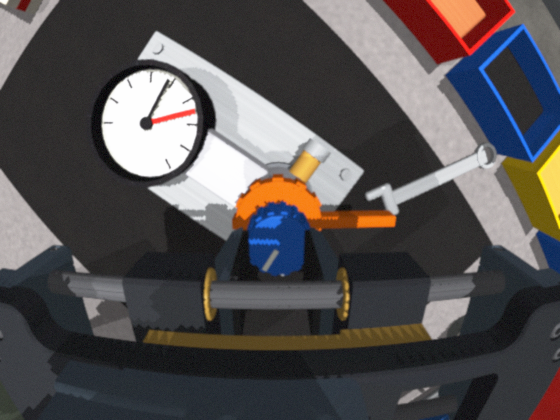

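Run:
```python
from workcell import env
from h import *
im=cv2.imread("pics/w4.png"); cv2.imwrite("pics/w4z.png",cv2.resize(im[55:190,85:220],None,fx=4.4,fy=4.4,interpolation=cv2.INTER_CUBIC))
```

```text
(no output)
```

View pics/w4z.png

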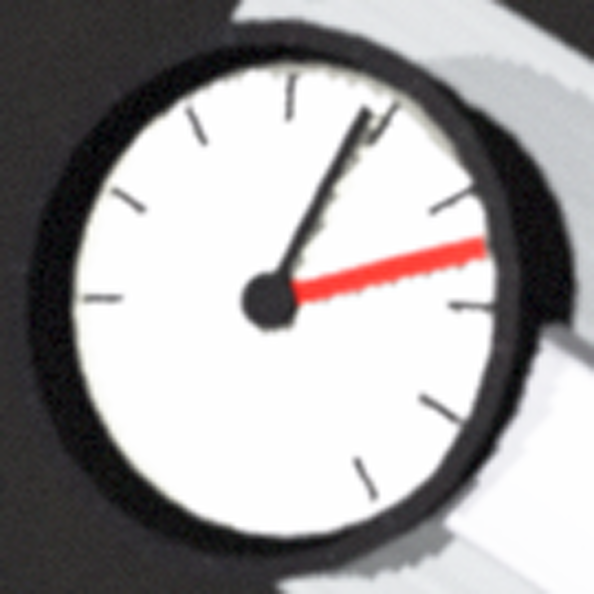

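Request:
jog_arm --deltas '[[[0,0,0,0,0.075],[0,0,0,0,0.075],[0,0,0.02,0,0.075],[0,0,0.04,0,0.075],[0,0,0.054,0,0.075],[0,0,0.054,0,0.03],[0,0,0.054,0,0.03],[0,0,0.054,0,0.03],[0,0,0.054,0,0.03],[0,0,0.054,0,0.03],[0,0,0.054,0,0.03]]]' --grip_force 25

```text
time_s: 6.25
ee_pos: [617.0, -89.6, 136.1]
ee_rot: [179.9, -0.1, 46.4]
force: [-0.2, -0.1, 2.6]
gripper_width: 43.6
```

Run:
```python
from workcell import env
from h import *
s=env.state();print(s['time_s'],s['ee_pos'],s['ee_rot'],s['force'],s['torque'],s['gripper_width'])
cp=env.camera_params('wrist')
im=env.grab_frame('wrist'); cv2.imwrite("pics/w5.png",im[:,:,::-1])
```

```text
6.25 [616.9942268  -89.64280431 136.12769441] [ 1.79909929e+02 -6.74276039e-02  4.64339665e+01] [-0.24373802 -0.12925006  2.56482077] [ 0.02818768  0.08756914 -0.06155805] 43.63674410460106
```

View pics/w5.png

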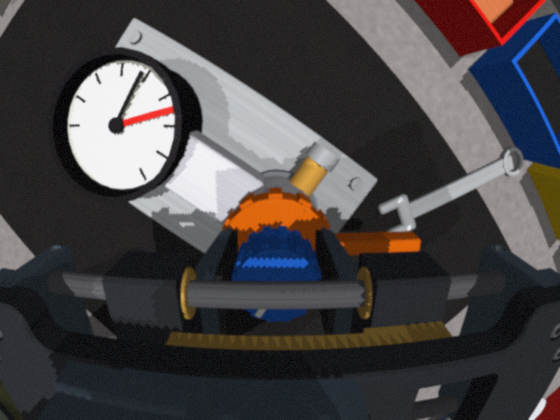

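```bash
cat >> h.py <<'E'
def rect(cp,im,c,z,half=65,s=5,fish=True):
    """top-down: col -> +world -y ... x up, y left"""
    n=2*half*s; out=np.zeros((n,n,2),np.float32)
    i=(np.arange(n)-n/2+.5)/s
    X=c[0]-i[:,None]+0*i[None,:]; Y=c[1]-i[None,:]+0*i[:,None]
    Rm=R.from_euler('xyz',cp['orientation'],degrees=True).as_matrix()
    P=np.stack([X-cp['xyz'][0],Y-cp['xyz'][1],0*X+z-cp['xyz'][2]],-1)@Rm
    r=np.hypot(P[...,0],P[...,1]); k=np.arctan2(r,P[...,2])/r if fish else 1/P[...,2]
    return cv2.remap(im,(cp['cx']+cp['fx']*k*P[...,0]).astype(np.float32),(cp['cy']+cp['fy']*k*P[...,1]).astype(np.float32),cv2.INTER_CUBIC)
def gauge(cp,im,c,z=84,fish=True,name=None):
    for _ in range(2):   # centre on the white dial (bgr image)
        o=rect(cp,im,c,z,fish=fish); n=o.shape[0]; s=5
        w=(o.min(2)>140).astype(np.uint8); nl,lab,st,ce=cv2.connectedComponentsWithStats(w)
        w=(lab==lab[n//2-40:n//2+40,n//2-40:n//2+40].flatten()[np.argmax(lab[n//2-40:n//2+40,n//2-40:n//2+40])] ).astype(np.uint8) if False else w
        hsv=o.astype(int)
        yy,xx=np.mgrid[:n,:n]; rr=np.hypot(yy-n/2,xx-n/2)
        d=(o.max(2)<90)&(rr<75)    # dark near the centre: hub + needle base
        e=cv2.erode(d.astype(np.uint8),np.ones((13,13)))
        ys,xs=np.nonzero(e)
        if len(xs): c=(c[0]-(ys.mean()-n/2+.5)/s,c[1]-(xs.mean()-n/2+.5)/s)
    o=rect(cp,im,c,z,fish=fish)
    X=-(yy-n/2+.5)/s; Y=-(xx-n/2+.5)/s; rad=np.hypot(X,Y); ang=np.degrees(np.arctan2(Y,X))
    oi=o.astype(int); ring=(rad>12)&(rad<38)
    red=ring&(oi[...,2]>150)&(oi[...,1]<120)&(oi[...,0]<120)
    blk=ring&(oi.max(2)<95)
    cm=lambda m:np.degrees(np.angle(np.exp(1j*np.radians(ang[m])).mean())) if m.any() else None
    a,b=cm(blk),cm(red)
    if name:
        v=o.copy()
        for q,col in((a,(255,0,0)),(b,(0,180,0))):
            if q is not None:
                p=lambda r:(int(n/2-r*s*np.sin(np.radians(q))),int(n/2-r*s*np.cos(np.radians(q))))
                cv2.line(v,p(44),p(55),col,1)
        cv2.imwrite(name,cv2.resize(v,(560,560)))
    return c,a,b,int(blk.sum()),int(red.sum())
E
python3 - <<'E'
from workcell import env
from h import *
cp=env.camera_params('wrist'); im=cv2.imread("pics/w5.png")
print(at(cp,116,125,84,True))
print(gauge(cp,im,at(cp,116,125,84,True)[:2],name="pics/g5.png"))
E
```

```text
[591.23834272  40.80844711  84.        ]
((np.float64(591.2596020326647), np.float64(40.93737376790487)), np.float64(19.28736690095264), np.float64(-33.981681100138594), 2410, 2813)
```

View pics/g5.png

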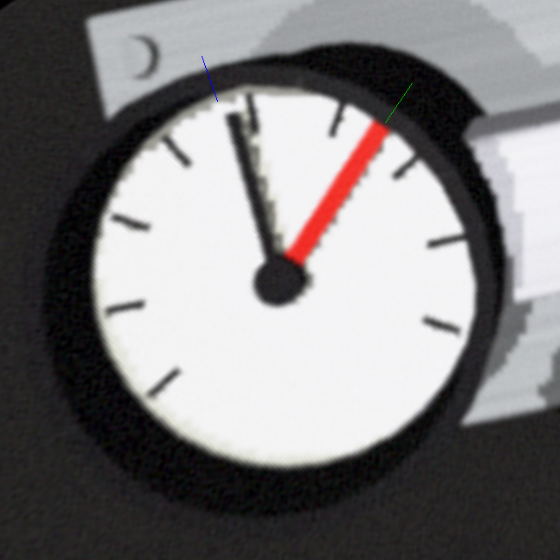

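Request:
jog_arm --deltas '[[[0,0,0,3,0.03],[0,0,0,6,0.03],[0,0,0,9,0.03],[0,0,0,12,0.03],[0,0,0,15,0.03],[0,0,0,18,0.03],[0,0,0,21,0.03],[0,0,0,24,0.03],[0,0,0,27,0.03],[0,0,0,30,0.03],[0,0,0,33,0.03],[0,0,0,36,0.03],[0,0,0,39,0.03],[0,0,0,42,0.03],[0,0,0,45,0.03],[0,0,0,45,0.03],[0,0,0,45,0.03]]]'

```text
time_s: 7.72
ee_pos: [617.7, -91.1, 136.1]
ee_rot: [179.8, -0.2, 1.5]
force: [1.1, -5.5, 4.2]
gripper_width: 43.3
```

```bash
sed -i 's/blk=ring&(oi.max(2)<95)/blk=ring\&(rad<30)\&(oi.max(2)<110)/' h.py
python3 - <<'E'
from workcell import env
from h import *
s=env.state();print(s['time_s'],s['ee_pos'],s['ee_rot'],s['force'],s['torque'],s['gripper_width'])
cp=env.camera_params('wrist')
im=env.grab_frame('wrist')[:,:,::-1].copy(); cv2.imwrite("pics/w6.png",im)
print(proj(cp,(590,41,84),True)); print(gauge(cp,im,(590,41),name="pics/g6.png"))
E
```

```text
7.7167 [617.67844559 -91.12919692 136.12928355] [179.8178434   -0.20291106   1.53461834] [ 1.12700922 -5.50965285  4.23942743] [-0.85877727 -0.18610642 -0.09306926] 43.31365471311045
[103.29090068 261.29091935]
((np.float64(583.3924480554327), np.float64(32.04175357385292)), np.float64(-135.22246677317384), np.float64(-11.907007534159014), 32277, 1766)
```

View pics/w6.png

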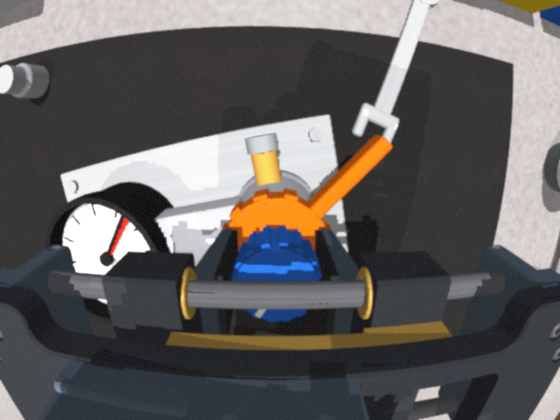

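View pics/g6.png

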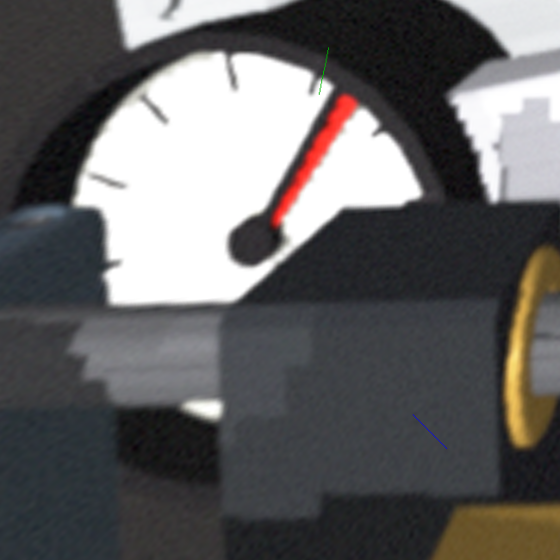

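Request:
jog_arm --deltas '[[[0,0,0,1,0.03],[0,0,0,2,0.03],[0,0,0,3,0.03],[0,0,0,3.5,0.03],[0,0,0,3.5,0.03],[0,0,0,3.5,0.03]]]'

```text
time_s: 8.27
ee_pos: [617.7, -91.3, 136.1]
ee_rot: [179.8, -0.2, -1.9]
force: [1.4, -5.6, 3.3]
gripper_width: 43.8
```

Run:
```python
from workcell import env
from h import *
s=env.state();print(s['time_s'],s['ee_pos'],s['ee_rot'],s['force'],s['torque'],s['gripper_width'])
cp=env.camera_params('wrist')
im=env.grab_frame('wrist')[:,:,::-1].copy(); cv2.imwrite("pics/w7.png",im)
a=rect(cp,im,(588,41),84,half=50,s=4); 
ct=env.camera_params('scene')
im=env.grab_frame('scene')[:,:,::-1].copy(); cv2.imwrite("pics/s7.png",im)
b=rect(ct,im,(588,45),84,half=50,s=4,fish=False)
cv2.imwrite("pics/g7.png",np.hstack([a,b]))
```

```text
8.2667 [617.65931746 -91.25551715 136.10270763] [179.8173611   -0.20842873  -1.94777148] [ 1.39242779 -5.64711334  3.33446555] [-0.90350766 -0.1862904  -0.03169343] 43.839998910841466
```

View pics/g7.png

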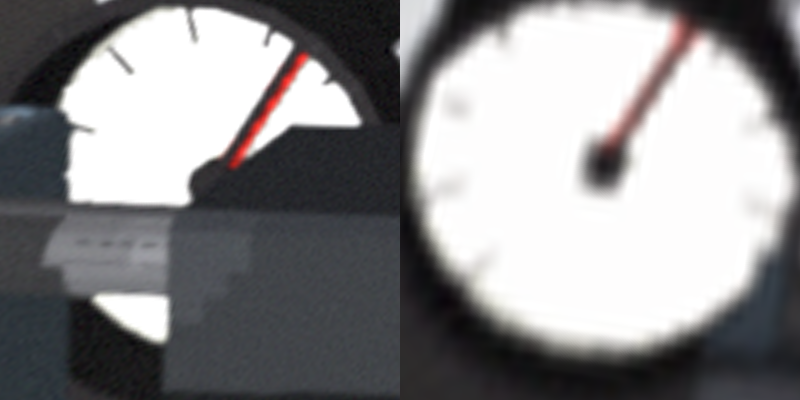

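Run:
```python
from workcell import env
from h import *
s=env.state()
for r in tool(s['ee_pos'],s['ee_rot'][2],[(513,45,150,-2)]): print(r)
```

```text
[-0.1092, -0.1326, -0.0139, 0.1]
```

Request:
jog_arm --deltas '[[[0,0,0,0,0.07],[0,0,0,0,0.07],[0,0,0,0,0.07],[0,0,-0.03,0,0.07],[0,0,-0.06,0,0.07],[-0.03,-0.03,-0.06,0,0.07],[-0.06,-0.06,-0.06,0,0.07],[-0.11,-0.133,-0.06,0,0.07],[-0.11,-0.133,-0.014,0,0.07],[-0.11,-0.133,-0.014,0,0.07],[-0.11,-0.133,-0.014,0,0.07],[-0.11,-0.133,-0.014,0,0.07]]]'

```text
time_s: 9.37
ee_pos: [510.3, 48.0, 148.4]
ee_rot: [180.0, 0.1, -1.9]
force: [0.2, 0.3, 0.3]
gripper_width: 70.1
```

Run:
```python
from workcell import env
from h import *
s=env.state();print(s['time_s'],s['ee_pos'],s['ee_rot'],s['force'],s['gripper_width'])
cp=env.camera_params('wrist')
im=env.grab_frame('wrist')[:,:,::-1].copy(); cv2.imwrite("pics/w8.png",im)
print(cp,proj(cp,(588,45,84),True))
a=rect(cp,im,(588,45),84,half=50,s=6); cv2.imwrite("pics/g8.png",a)
print(gauge(cp,im,(588,45),name="pics/g8b.png"))
```

```text
9.3667 [510.3361094   48.04523808 148.36149687] [ 1.79985646e+02  1.14147247e-01 -1.91757884e+00] [0.22581482 0.26860562 0.31589158] 70.14045976603039
{'fx': 325.19226210127806, 'fy': 325.19226210127806, 'cx': 276.1047694294551, 'cy': 208.12973206447128, 'xyz': array([586.97675079,  44.80271731, 301.66603776]), 'orientation': array([ 1.64124155e+02,  4.71403573e-02, -9.18837228e+01])} [276.02646016 116.50538359]
((np.float64(586.7225712941048), np.float64(45.15377018095505)), np.float64(-32.66197598590191), np.float64(-33.86744846481708), 1101, 658)
```

View pics/w8.png

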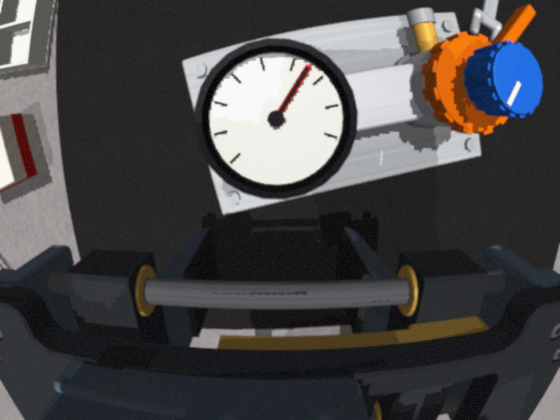

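View pics/g8.png

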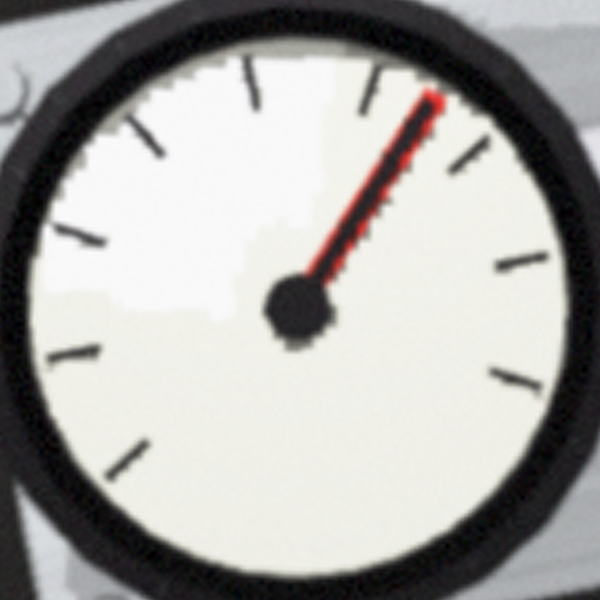

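```bash
sed -i 's/^AX=.*/AX=np.array([616.5,-90.5])/' h.py
python3 - <<'E'
from workcell import env
from h import *
s=env.state()
x,y,z,w=arcpt(-44,46,108)
for r in tool(s['ee_pos'],s['ee_rot'][2],[(x,y,210,w),(x,y,108,w)]): print(r)
E
```

```text
[0.1936, 0.1482, -0.0607, -48.0]
[0.1936, 0.1482, 0.0413, -48.0]
```

Request:
jog_arm --deltas '[[[0,0,-0.035,0,0],[0.02,0.015,-0.061,-6,0],[0.05,0.038,-0.061,-12,0],[0.08,0.06,-0.061,-18,0],[0.11,0.084,-0.061,-24,0],[0.14,0.107,-0.061,-30,0],[0.17,0.13,-0.061,-36,0],[0.194,0.148,-0.061,-42,0],[0.194,0.148,-0.061,-48,0],[0.194,0.148,-0.061,-48,0],[0.194,0.148,-0.03,-48,0],[0.194,0.148,0.01,-48,0],[0.194,0.148,0.01,-48,0]]]' --grip_force 40

```text
time_s: 10.5
ee_pos: [695.3, -107.4, 132.0]
ee_rot: [-179.4, 0.5, 45.8]
force: [-1.5, 0.9, -2.5]
gripper_width: 0.5
```

Run:
```python
from workcell import env
from h import *
s=env.state();print(s['time_s'],s['ee_pos'],s['ee_rot'],s['force'],s['torque'],s['gripper_width'])
cp=env.camera_params('wrist')
im=env.grab_frame('wrist')[:,:,::-1].copy(); cv2.imwrite("pics/w9.png",im)
print(proj(cp,arcpt(-44,0,106)[:3],True))
```

```text
10.5 [ 695.32869202 -107.38291116  131.9607087 ] [-179.35256816    0.45184433   45.77550926] [-1.53490698  0.89780547 -2.47801338] [0.01410702 0.07473846 0.02474848] 0.51205321579419
[281.99509445 308.31735195]
```

View pics/w9.png

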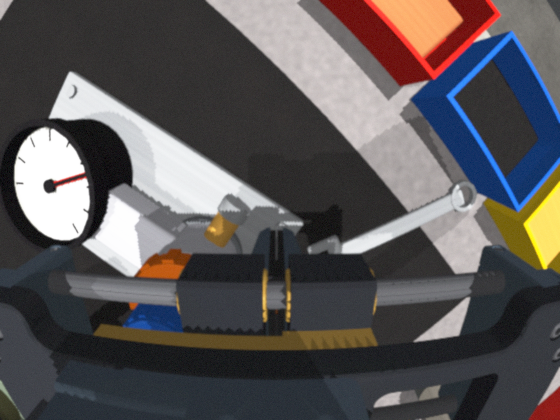

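Request:
jog_arm --deltas '[[[0,0,0.023,0,0],[0,0,0.023,0,0],[-0.01,0,0.023,0,0],[-0.01,0,0.023,0,0],[-0.01,0,0.023,0,0]]]'

```text
time_s: 10.97
ee_pos: [693.6, -115.6, 118.6]
ee_rot: [179.8, -0.1, 45.9]
force: [0.7, 0.4, 0.7]
gripper_width: 0.4
```

```bash
cat >> h.py <<'E'
def wing(s,ax=AX):
    p=np.array(s['ee_pos'][:2]); f=s['force']; yw=s['ee_rot'][2]
    d=(p-ax)/1e3; Mz=d[0]*f[1]-d[1]*f[0]+s['torque'][2]
    ph=np.radians(yw-90); t=np.array([-np.sin(ph),np.cos(ph)]); u=np.array([np.cos(ph),np.sin(ph)])
    return dict(t=round(s['time_s'],2),pos=np.round(s['ee_pos'],1),yaw=round(yw,1),r=round(float(u@d*1e3),1),off=round(float(t@d*1e3),1),Ft=round(float(f[:2]@t),2),Fr=round(float(f[:2]@u),2),Fz=round(float(f[2]),2),push=round(float(Mz/0.072),2),tau=np.round(s['torque'],3),w=round(s['gripper_width'],1))
E
python3 - <<'E'
from workcell import env
from h import *
s=env.state();print(wing(s))
yw=s['ee_rot'][2]
T=[arcpt(-44-d,o,108) for d,o in ((0,27),(0,23),(2,20.5),(4,20),(6,20),(8,20),(10,20),(12,20),(14,20),(16,20),(18,20),(20,20))]
for r in tool(s['ee_pos'],yw,T): print(r)
E
```

```text
{'t': 10.97, 'pos': array([ 693.6, -115.6,  118.6]), 'yaw': np.float64(45.9), 'r': 72.8, 'off': 35.7, 'Ft': 0.73, 'Fr': 0.24, 'Fz': 0.75, 'push': 0.44, 'tau': array([-0.008, -0.011, -0.013]), 'w': 0.4}
[-0.0085, -0.0008, 0.0106, -0.1]
[-0.0125, -0.0008, 0.0106, -0.1]
[-0.0175, -0.0001, 0.0106, 1.9]
[-0.0206, 0.0004, 0.0106, 3.9]
[-0.0231, 0.0009, 0.0106, 5.9]
[-0.0257, 0.0013, 0.0106, 7.9]
[-0.0283, 0.0016, 0.0106, 9.9]
[-0.0309, 0.0018, 0.0106, 11.9]
[-0.0335, 0.0019, 0.0106, 13.9]
[-0.0361, 0.002, 0.0106, 15.9]
[-0.0387, 0.0019, 0.0106, 17.9]
[-0.0413, 0.0017, 0.0106, 19.9]
```

Request:
jog_arm --deltas '[[[0,0,0.0105,0,0],[0,0,0.0105,0,0],[-0.006,-0.001,0.0105,0,0],[-0.01,-0.001,0.0105,0,0],[-0.013,-0.0005,0.0105,0,0],[-0.015,0,0.0105,1,0],[-0.0175,0,0.0105,2,0],[-0.019,0,0.0105,3,0],[-0.0205,0.0005,0.0105,4,0]]]'

```text
time_s: 11.72
ee_pos: [681.1, -127.8, 105.6]
ee_rot: [180.0, -0.4, 41.9]
force: [5.2, 7.0, -2.4]
gripper_width: 0.5
```

Run:
```python
from workcell import env
from h import *
print(wing(env.state()))
```

```text
{'t': 11.72, 'pos': array([ 681.1, -127.8,  105.6]), 'yaw': np.float64(41.9), 'r': 70.9, 'off': 23.2, 'Ft': 8.51, 'Fr': -1.77, 'Fz': -2.4, 'push': 8.73, 'tau': array([ 1.142, -0.938, -0.016]), 'w': 0.5}
```

Run:
```python
from workcell import env
from h import *
s=env.state()
T=[arcpt(-48.1-d,22,107) for d in np.arange(0,36,1.5)]
for r in tool(s['ee_pos'],s['ee_rot'][2],T): print(r)
```

```text
[-0.0012, 0.0011, -0.0014, -0.0]
[-0.003, 0.0016, -0.0014, 1.5]
[-0.0049, 0.0021, -0.0014, 3.0]
[-0.0069, 0.0026, -0.0014, 4.5]
[-0.0088, 0.003, -0.0014, 6.0]
[-0.0107, 0.0033, -0.0014, 7.5]
[-0.0127, 0.0036, -0.0014, 9.0]
[-0.0146, 0.0039, -0.0014, 10.5]
[-0.0166, 0.0041, -0.0014, 12.0]
[-0.0186, 0.0042, -0.0014, 13.5]
[-0.0205, 0.0043, -0.0014, 15.0]
[-0.0225, 0.0044, -0.0014, 16.5]
[-0.0245, 0.0044, -0.0014, 18.0]
[-0.0264, 0.0043, -0.0014, 19.5]
[-0.0284, 0.0042, -0.0014, 21.0]
[-0.0304, 0.004, -0.0014, 22.5]
[-0.0323, 0.0038, -0.0014, 24.0]
[-0.0343, 0.0036, -0.0014, 25.5]
[-0.0362, 0.0033, -0.0014, 27.0]
[-0.0382, 0.0029, -0.0014, 28.5]
[-0.0401, 0.0025, -0.0014, 30.0]
[-0.042, 0.002, -0.0014, 31.5]
[-0.0439, 0.0015, -0.0014, 33.0]
[-0.0458, 0.0009, -0.0014, 34.5]
```

Request:
jog_arm --deltas '[[[-0.003,0.0005,0,1.5,0],[-0.005,0.001,0,3,0],[-0.007,0.0015,0,4.5,0],[-0.009,0.002,0,6,0],[-0.0105,0.0025,0,7.5,0],[-0.0125,0.0025,0,9,0],[-0.0145,0.003,0,10.5,0]]]'

```text
time_s: 12.3
ee_pos: [672.6, -139.8, 105.6]
ee_rot: [-180.0, -0.4, 31.3]
force: [5.2, 6.0, -2.2]
gripper_width: 0.3
```

Run:
```python
from workcell import env
from h import *
print(wing(env.state()))
```

```text
{'t': 12.3, 'pos': array([ 672.6, -139.8,  105.6]), 'yaw': np.float64(31.3), 'r': 71.2, 'off': 22.3, 'Ft': 7.56, 'Fr': -2.44, 'Fz': -2.24, 'push': 8.34, 'tau': array([ 1.209, -1.026,  0.008]), 'w': 0.3}
```

Request:
jog_arm --deltas '[[[-0.0015,0.0003,0,1,0],[-0.003,0.0006,0,2,0],[-0.0045,0.0008,0,3,0],[-0.0055,0.001,0,4,0],[-0.007,0.001,0,5,0],[-0.008,0.001,0,6,0],[-0.009,0.001,0,6.5,0]]]'

```text
time_s: 12.88
ee_pos: [666.1, -146.2, 105.7]
ee_rot: [179.9, -0.4, 24.9]
force: [8.1, 4.7, -4.1]
gripper_width: 0.2
```

Run:
```python
from workcell import env
from h import *
s=env.state()
print(wing(s))
f=s['ee_rot'][2]-90
T=[arcpt(f-d,22,106) for d in np.arange(0,14,.5)]
for r in tool(s['ee_pos'],s['ee_rot'][2],T): print(r)
```

```text
{'t': 12.88, 'pos': array([ 666.1, -146.2,  105.7]), 'yaw': np.float64(24.9), 'r': 71.4, 'off': 21.6, 'Ft': 9.33, 'Fr': -0.89, 'Fz': -4.14, 'push': 9.79, 'tau': array([ 0.641, -1.42 ,  0.019]), 'w': 0.2}
[0.0004, 0.0006, -0.0003, -0.0]
[-0.0002, 0.0008, -0.0003, 0.5]
[-0.0009, 0.0009, -0.0003, 1.0]
[-0.0015, 0.0011, -0.0003, 1.5]
[-0.0021, 0.0013, -0.0003, 2.0]
[-0.0028, 0.0015, -0.0003, 2.5]
[-0.0034, 0.0016, -0.0003, 3.0]
[-0.004, 0.0018, -0.0003, 3.5]
[-0.0047, 0.0019, -0.0003, 4.0]
[-0.0053, 0.0021, -0.0003, 4.5]
[-0.006, 0.0022, -0.0003, 5.0]
[-0.0066, 0.0023, -0.0003, 5.5]
[-0.0072, 0.0025, -0.0003, 6.0]
[-0.0079, 0.0026, -0.0003, 6.5]
[-0.0085, 0.0027, -0.0003, 7.0]
[-0.0092, 0.0028, -0.0003, 7.5]
[-0.0098, 0.0029, -0.0003, 8.0]
[-0.0105, 0.003, -0.0003, 8.5]
[-0.0111, 0.0031, -0.0003, 9.0]
[-0.0118, 0.0032, -0.0003, 9.5]
[-0.0124, 0.0033, -0.0003, 10.0]
[-0.0131, 0.0034, -0.0003, 10.5]
[-0.0137, 0.0034, -0.0003, 11.0]
[-0.0144, 0.0035, -0.0003, 11.5]
[-0.0151, 0.0036, -0.0003, 12.0]
[-0.0157, 0.0036, -0.0003, 12.5]
[-0.0164, 0.0037, -0.0003, 13.0]
[-0.017, 0.0037, -0.0003, 13.5]
```

Request:
jog_arm --deltas '[[[-0.0006,0.0002,0,0.5,0],[-0.0013,0.0004,0,1,0],[-0.0019,0.0006,0,1.5,0],[-0.0025,0.0008,0,2,0],[-0.0031,0.0009,0,2.5,0],[-0.0038,0.0011,0,3,0]]]'

```text
time_s: 13.38
ee_pos: [663.2, -148.8, 105.7]
ee_rot: [179.9, -0.4, 21.9]
force: [7.5, 4.1, -4.7]
gripper_width: 0.3
```

```bash
python3 -c "
from workcell import env
from h import *
print(wing(env.state()))"
```

```text
{'t': 13.38, 'pos': array([ 663.2, -148.8,  105.7]), 'yaw': np.float64(21.9), 'r': 71.5, 'off': 21.6, 'Ft': 8.44, 'Fr': -1.03, 'Fz': -4.65, 'push': 8.93, 'tau': array([ 0.815, -1.384,  0.017]), 'w': 0.3}
```

Request:
jog_arm --deltas '[[[-0.0006,0.0002,0,0.5,0],[-0.0013,0.0004,0,1,0],[-0.0019,0.0006,0,1.5,0],[-0.0025,0.0008,0,2,0]]]'

```text
time_s: 13.72
ee_pos: [661.2, -150.4, 105.7]
ee_rot: [180.0, -0.4, 19.9]
force: [7.1, 4.6, -4.0]
gripper_width: 0.5
```

```bash
python3 -c "
from workcell import env
from h import *
print(wing(env.state()))"
```

```text
{'t': 13.72, 'pos': array([ 661.2, -150.4,  105.7]), 'yaw': np.float64(19.9), 'r': 71.6, 'off': 21.7, 'Ft': 8.29, 'Fr': -1.94, 'Fz': -3.96, 'push': 8.25, 'tau': array([ 0.781, -1.38 , -0.042]), 'w': 0.5}
```

Request:
jog_arm --deltas '[[[-0.0006,0.0002,0,0.5,0],[-0.0013,0.0004,0,1,0],[-0.0019,0.0006,0,1.5,0],[-0.0025,0.0008,0,2,0]]]'

```text
time_s: 14.05
ee_pos: [659.1, -152.0, 105.7]
ee_rot: [180.0, -0.4, 17.9]
force: [7.8, 3.9, -3.8]
gripper_width: 0.8
```

```bash
python3 -c "
from workcell import env
from h import *
print(wing(env.state()))"
```

```text
{'t': 14.05, 'pos': array([ 659.1, -152. ,  105.7]), 'yaw': np.float64(17.9), 'r': 71.6, 'off': 21.7, 'Ft': 8.65, 'Fr': -1.34, 'Fz': -3.83, 'push': 9.58, 'tau': array([ 0.781, -1.336,  0.042]), 'w': 0.8}
```

Request:
jog_arm --deltas '[[[-0.0006,0.0002,0,0.5,0],[-0.0013,0.0004,0,1,0],[-0.0019,0.0006,0,1.5,0],[-0.0025,0.0008,0,2,0]]]'

```text
time_s: 14.38
ee_pos: [657.0, -153.5, 105.7]
ee_rot: [-180.0, -0.4, 15.9]
force: [6.9, 4.4, -4.0]
gripper_width: 0.7
```

```bash
python3 -c "
from workcell import env
from h import *
print(wing(env.state()))"
```

```text
{'t': 14.38, 'pos': array([ 657. , -153.5,  105.7]), 'yaw': np.float64(15.9), 'r': 71.6, 'off': 21.7, 'Ft': 7.79, 'Fr': -2.32, 'Fz': -4.0, 'push': 8.54, 'tau': array([ 0.799, -1.332,  0.006]), 'w': 0.7}
```

Request:
jog_arm --deltas '[[[-0.0006,0.0002,0,0.5,0],[-0.0013,0.0004,0,1,0],[-0.0019,0.0006,0,1.5,0],[-0.0025,0.0008,0,2,0]]]'

```text
time_s: 14.72
ee_pos: [654.8, -154.9, 105.7]
ee_rot: [-180.0, -0.4, 13.9]
force: [6.8, 5.4, -4.3]
gripper_width: 0.3
```

```bash
python3 -c "
from workcell import env
from h import *
print(wing(env.state()))"
```

```text
{'t': 14.72, 'pos': array([ 654.8, -154.9,  105.7]), 'yaw': np.float64(13.9), 'r': 71.7, 'off': 21.7, 'Ft': 7.93, 'Fr': -3.59, 'Fz': -4.25, 'push': 8.71, 'tau': array([ 0.838, -1.41 , -0.02 ]), 'w': 0.3}
```

Request:
jog_arm --deltas '[[[-0.0006,0.0002,0,0.5,0],[-0.0013,0.0004,0,1,0],[-0.0019,0.0006,0,1.5,0],[-0.0025,0.0008,0,2,0]]]'

```text
time_s: 15.05
ee_pos: [652.5, -156.2, 105.7]
ee_rot: [-180.0, -0.4, 11.9]
force: [6.9, 3.7, -3.8]
gripper_width: 0.3
```

```bash
python3 -c "
from workcell import env
from h import *
print(wing(env.state()))"
```

```text
{'t': 15.05, 'pos': array([ 652.5, -156.2,  105.7]), 'yaw': np.float64(11.9), 'r': 71.8, 'off': 21.8, 'Ft': 7.49, 'Fr': -2.22, 'Fz': -3.84, 'push': 8.15, 'tau': array([ 8.590e-01, -1.336e+00,  1.000e-03]), 'w': 0.3}
```

Request:
jog_arm --deltas '[[[-0.0006,0.0002,0,0.5,0],[-0.0013,0.0004,0,1,0],[-0.0019,0.0006,0,1.5,0],[-0.0025,0.0008,0,2,0]]]'

```text
time_s: 15.38
ee_pos: [650.3, -157.5, 105.7]
ee_rot: [-179.9, -0.4, 9.9]
force: [7.9, 4.8, -4.6]
gripper_width: 0.3
```

```bash
python3 -c "
from workcell import env
from h import *
print(wing(env.state()))"
```

```text
{'t': 15.38, 'pos': array([ 650.3, -157.5,  105.7]), 'yaw': np.float64(9.9), 'r': 71.8, 'off': 21.8, 'Ft': 8.65, 'Fr': -3.37, 'Fz': -4.63, 'push': 9.85, 'tau': array([ 0.896, -1.429,  0.014]), 'w': 0.3}
```

Request:
jog_arm --deltas '[[[-0.0006,0.0002,0,0.5,0],[-0.0013,0.0004,0,1,0],[-0.0019,0.0006,0,1.5,0],[-0.0025,0.0008,0,2,0]]]'

```text
time_s: 15.72
ee_pos: [648.0, -158.7, 105.7]
ee_rot: [-179.9, -0.4, 7.9]
force: [6.8, 5.0, -3.9]
gripper_width: 0.3
```

```bash
python3 -c "
from workcell import env
from h import *
print(wing(env.state()))
im=env.grab_frame('wrist')[:,:,::-1].copy(); cv2.imwrite('pics/w10.png',im)"
```

```text
{'t': 15.72, 'pos': array([ 648. , -158.7,  105.7]), 'yaw': np.float64(7.9), 'r': 71.8, 'off': 21.8, 'Ft': 7.42, 'Fr': -4.0, 'Fz': -3.91, 'push': 7.58, 'tau': array([ 0.946, -1.407, -0.075]), 'w': 0.3}
```

View pics/w10.png

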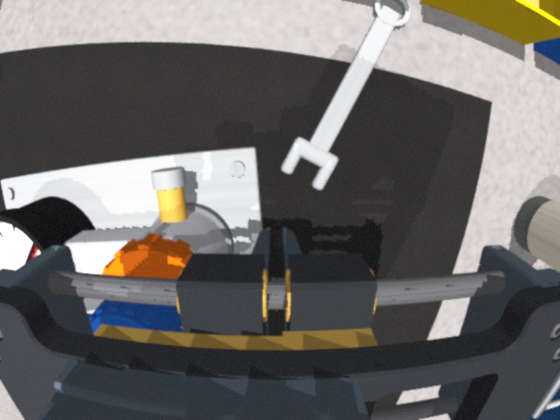

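```bash
cat >> h.py <<'E'
_w=wing
def wing(s,L=0.18):
    d=_w(s); ph=np.radians(s['ee_rot'][2]-90); t=np.array([-np.sin(ph),np.cos(ph)])
    tau=s['torque']; d['tauT']=round(float(np.array([-tau[1],tau[0]])@t),3); return d
E
python3 -c "
from h import *
ts=[(41.9,1.142,-.938,8.51),(31.3,1.209,-1.026,7.56),(24.9,.641,-1.42,9.33),(21.9,.815,-1.384,8.44),(19.9,.781,-1.38,8.29),(17.9,.781,-1.336,8.65),(15.9,.799,-1.332,7.79),(13.9,.838,-1.41,7.93),(11.9,.859,-1.336,7.49),(9.9,.896,-1.429,8.65),(7.9,.946,-1.407,7.42)]
for y,a,b,f in ts:
  p=np.radians(y); m=-b*np.cos(p)+a*np.sin(p); print(y,round(m,3),round(m/f,3))"
```

```text
41.9 1.461 0.172
31.3 1.505 0.199
24.9 1.558 0.167
21.9 1.588 0.188
19.9 1.563 0.189
17.9 1.511 0.175
15.9 1.5 0.193
13.9 1.57 0.198
11.9 1.484 0.198
9.9 1.562 0.181
7.9 1.524 0.205
```

Request:
jog_arm --deltas '[[[-0.0013,0.0004,0,1,0],[-0.0025,0.0008,0,2,0],[-0.0038,0.0011,0,3,0],[-0.005,0.0014,0,4,0],[-0.0063,0.0017,0,5,0]]]'

```text
time_s: 16.18
ee_pos: [642.2, -161.2, 105.7]
ee_rot: [-179.9, -0.5, 2.8]
force: [8.7, 5.1, -5.0]
gripper_width: 0.2
```

```bash
python3 -c "
from workcell import env
from h import *
print(wing(env.state()))"
```

```text
{'t': 16.18, 'pos': array([ 642.2, -161.2,  105.7]), 'yaw': np.float64(2.8), 'r': 71.9, 'off': 22.2, 'Ft': 8.91, 'Fr': -4.68, 'Fz': -5.04, 'push': 10.02, 'tau': array([ 0.939, -1.512, -0.024]), 'w': 0.2, 'tauT': 1.556}
```

Request:
jog_arm --deltas '[[[-0.0006,0.0002,0,0.5,0],[-0.0013,0.0004,0,1,0],[-0.0019,0.0006,0,1.5,0],[-0.0025,0.0008,0,2,0]]]'

```text
time_s: 16.52
ee_pos: [640.0, -162.1, 105.8]
ee_rot: [-179.9, -0.5, 0.9]
force: [9.1, 4.9, -4.9]
gripper_width: 0.4
```

```bash
python3 -c "
from workcell import env
from h import *
print(wing(env.state()))"
```

```text
{'t': 16.52, 'pos': array([ 640. , -162.1,  105.8]), 'yaw': np.float64(0.9), 'r': 72.0, 'off': 22.5, 'Ft': 9.13, 'Fr': -4.81, 'Fz': -4.89, 'push': 10.59, 'tau': array([ 0.963, -1.591, -0.003]), 'w': 0.4, 'tauT': 1.605}
```

Request:
jog_arm --deltas '[[[-0.0006,0.0002,0,0.5,0],[-0.0013,0.0004,0,1,0],[-0.0019,0.0006,0,1.5,0],[-0.0025,0.0008,0,2,0]]]'

```text
time_s: 16.85
ee_pos: [637.8, -162.9, 105.8]
ee_rot: [-179.9, -0.5, -1.2]
force: [8.4, 5.0, -5.7]
gripper_width: 0.7
```

```bash
python3 -c "
from workcell import env
from h import *
print(wing(env.state()))"
```

```text
{'t': 16.85, 'pos': array([ 637.8, -162.9,  105.8]), 'yaw': np.float64(-1.2), 'r': 72.0, 'off': 22.8, 'Ft': 8.29, 'Fr': -5.12, 'Fz': -5.75, 'push': 9.57, 'tau': array([ 0.968, -1.712, -0.025]), 'w': 0.7, 'tauT': 1.692}
```

Request:
jog_arm --deltas '[[[-0.0006,0.0002,0,0.5,0],[-0.0013,0.0004,0,1,0],[-0.0019,0.0006,0,1.5,0],[-0.0025,0.0008,0,2,0]]]'

```text
time_s: 17.18
ee_pos: [635.6, -163.7, 105.8]
ee_rot: [-179.8, -0.6, -3.2]
force: [10.2, 5.4, -5.7]
gripper_width: 0.1
```

```bash
python3 -c "
from workcell import env
from h import *
print(wing(env.state()))"
```

```text
{'t': 17.18, 'pos': array([ 635.6, -163.7,  105.8]), 'yaw': np.float64(-3.2), 'r': 72.1, 'off': 23.1, 'Ft': 9.87, 'Fr': -5.98, 'Fz': -5.67, 'push': 11.63, 'tau': array([ 0.947, -1.838, -0.012]), 'w': 0.1, 'tauT': 1.783}
```

Request:
jog_arm --deltas '[[[-0.0006,0.0002,0,0.5,0],[-0.0013,0.0004,0,1,0],[-0.0019,0.0006,0,1.5,0],[-0.0025,0.0008,0,2,0]]]'

```text
time_s: 17.52
ee_pos: [633.3, -164.4, 105.8]
ee_rot: [-179.8, -0.6, -5.2]
force: [11.7, 5.4, -7.0]
gripper_width: 0.1
```

```bash
python3 -c "
from workcell import env
from h import *
print(wing(env.state()))"
```

```text
{'t': 17.52, 'pos': array([ 633.3, -164.4,  105.8]), 'yaw': np.float64(-5.2), 'r': 72.1, 'off': 23.3, 'Ft': 11.2, 'Fr': -6.46, 'Fz': -6.96, 'push': 12.76, 'tau': array([ 0.957, -1.938, -0.039]), 'w': 0.1, 'tauT': 1.844}
```

Request:
jog_arm --deltas '[[[-0.0006,0.0002,0,0.5,0],[-0.0013,0.0004,0,1,0],[-0.0019,0.0006,0,1.5,0],[-0.0025,0.0008,0,2,0]]]'

```text
time_s: 17.85
ee_pos: [631.0, -165.0, 105.9]
ee_rot: [-179.8, -0.6, -7.2]
force: [10.6, 4.6, -6.6]
gripper_width: 0.6
```

```bash
python3 -c "
from workcell import env
from h import *
print(wing(env.state()))"
```

```text
{'t': 17.85, 'pos': array([ 631. , -165. ,  105.9]), 'yaw': np.float64(-7.2), 'r': 72.1, 'off': 23.6, 'Ft': 9.91, 'Fr': -5.88, 'Fz': -6.56, 'push': 10.42, 'tau': array([ 0.998, -2.046, -0.103]), 'w': 0.6, 'tauT': 1.906}
```

Request:
jog_arm --deltas '[[[-0.0006,0.0002,0,0.5,0],[-0.0013,0.0004,0,1,0],[-0.0019,0.0006,0,1.5,0],[-0.0025,0.0008,0,2,0]]]'

```text
time_s: 18.18
ee_pos: [628.7, -165.5, 105.9]
ee_rot: [-179.8, -0.6, -9.2]
force: [12.0, 5.7, -7.0]
gripper_width: 0.6
```

```bash
python3 -c "
from workcell import env
from h import *
print(wing(env.state()))"
```

```text
{'t': 18.18, 'pos': array([ 628.7, -165.5,  105.9]), 'yaw': np.float64(-9.2), 'r': 72.1, 'off': 24.0, 'Ft': 10.96, 'Fr': -7.52, 'Fz': -6.98, 'push': 13.47, 'tau': array([ 1.042e+00, -2.146e+00, -1.000e-03]), 'w': 0.6, 'tauT': 1.952}
```

Request:
jog_arm --deltas '[[[-0.0006,0.0002,0,0.5,0],[-0.0013,0.0004,0,1,0],[-0.0019,0.0006,0,1.5,0],[-0.0025,0.0008,0,2,0]]]'

```text
time_s: 18.52
ee_pos: [626.4, -165.9, 106.0]
ee_rot: [-179.8, -0.7, -11.2]
force: [12.0, 5.0, -7.2]
gripper_width: 0.5
```

```bash
python3 -c "
from workcell import env
from h import *
print(wing(env.state()))"
```

```text
{'t': 18.52, 'pos': array([ 626.4, -165.9,  106. ]), 'yaw': np.float64(-11.2), 'r': 72.1, 'off': 24.3, 'Ft': 10.78, 'Fr': -7.26, 'Fz': -7.23, 'push': 12.32, 'tau': array([ 1.03 , -2.27 , -0.066]), 'w': 0.5, 'tauT': 2.028}
```

Request:
jog_arm --deltas '[[[-0.0006,0.0002,0,0.5,0],[-0.0013,0.0004,0,1,0],[-0.0019,0.0006,0,1.5,0],[-0.0025,0.0008,0,2,0],[-0.0031,0.0009,0,2.5,0],[-0.0038,0.0011,0,3,0]]]'

```text
time_s: 19.02
ee_pos: [622.9, -166.5, 106.0]
ee_rot: [-179.7, -0.7, -14.2]
force: [13.7, 4.9, -7.2]
gripper_width: 0.6
```

```bash
python3 -c "
from workcell import env
from h import *
print(wing(env.state()))"
```

```text
{'t': 19.02, 'pos': array([ 622.9, -166.5,  106. ]), 'yaw': np.float64(-14.2), 'r': 72.1, 'off': 24.8, 'Ft': 12.12, 'Fr': -8.13, 'Fz': -7.2, 'push': 14.7, 'tau': array([ 0.887, -2.433, -0.017]), 'w': 0.6, 'tauT': 2.142}
```

Request:
jog_arm --deltas '[[[-0.0006,0.0002,0,0.5,0],[-0.0013,0.0004,0,1,0],[-0.0019,0.0006,0,1.5,0],[-0.0025,0.0008,0,2,0]]]'

```text
time_s: 19.35
ee_pos: [620.6, -166.8, 106.1]
ee_rot: [-179.7, -0.8, -16.2]
force: [14.2, 4.0, -7.4]
gripper_width: 0.4
```

```bash
python3 -c "
from workcell import env
from h import *
print(wing(env.state()))"
```

```text
{'t': 19.35, 'pos': array([ 620.6, -166.8,  106.1]), 'yaw': np.float64(-16.2), 'r': 72.2, 'off': 25.2, 'Ft': 12.55, 'Fr': -7.78, 'Fz': -7.42, 'push': 15.08, 'tau': array([ 0.812, -2.575, -0.016]), 'w': 0.4, 'tauT': 2.247}
```

Request:
jog_arm --deltas '[[[0.004,0,0,0,0],[0.01,0,0,0,0],[0.02,0,0,0,0],[0.03,0,0,0,0],[0.03,0,-0.04,0,0],[0.03,0,-0.08,0,0],[0.03,0,-0.1,0,0],[0.03,0,-0.1,0,0]]]'

```text
time_s: 20.02
ee_pos: [645.9, -177.5, 212.1]
ee_rot: [180.0, -0.6, -16.1]
force: [0.5, -0.2, 1.1]
gripper_width: 0.3
```

Run:
```python
from workcell import env
from h import *
s=env.state(); print(wing(s))
for r in tool(s['ee_pos'],s['ee_rot'][2],[(513,45,206,-2),(513,45,150,-2)]): print(r)
```

```text
{'t': 20.02, 'pos': array([ 645.9, -177.5,  212.1]), 'yaw': np.float64(-16.1), 'r': 75.5, 'off': 52.4, 'Ft': 0.56, 'Fr': 0.08, 'Fz': 1.08, 'push': 1.14, 'tau': array([-0.021, -0.026,  0.044]), 'w': 0.3, 'tauT': 0.031}
[-0.1894, -0.177, 0.0061, -14.1]
[-0.1894, -0.177, 0.0621, -14.1]
```

Request:
jog_arm --deltas '[[[-0.03,-0.03,0,-5,0],[-0.06,-0.06,0,-10,0],[-0.09,-0.09,0,-14,0],[-0.13,-0.12,0,-14,0],[-0.16,-0.15,0,-14,0],[-0.189,-0.177,0,-14,0],[-0.189,-0.177,0.03,-14,0],[-0.189,-0.177,0.06,-14,0],[-0.189,-0.177,0.06,-14,0],[-0.189,-0.177,0.06,-14,0]]]'

```text
time_s: 20.85
ee_pos: [509.5, 46.0, 144.3]
ee_rot: [179.9, 0.2, -2.0]
force: [1.7, 0.7, 1.0]
gripper_width: 0.5
```

Run:
```python
from workcell import env
from h import *
print(env.state()['ee_pos'])
cp=env.camera_params('wrist')
im=env.grab_frame('wrist')[:,:,::-1].copy(); cv2.imwrite("pics/w11.png",im)
print(gauge(cp,im,(588,45),name="pics/g11b.png"))
a=rect(cp,im,(588,45),84,half=50,s=6); cv2.imwrite("pics/g11.png",a)
im=env.grab_frame('scene')[:,:,::-1].copy(); cv2.imwrite("pics/s11.png",im)
```

```text
[509.45124697  45.95009666 144.28721534]
((np.float64(586.662385160346), np.float64(45.04929464230497)), np.float64(-33.16452202731537), np.float64(-32.49689783290491), 1072, 714)
```

View pics/w11.png

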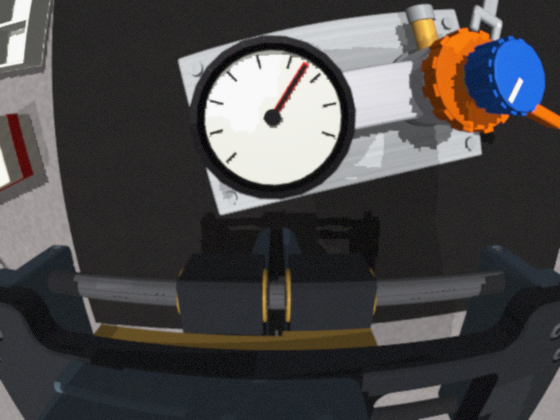

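View pics/g11.png

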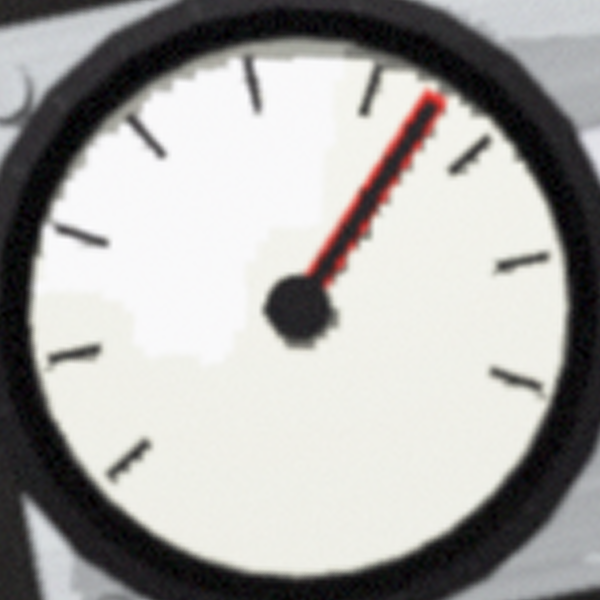

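View pics/s11.png

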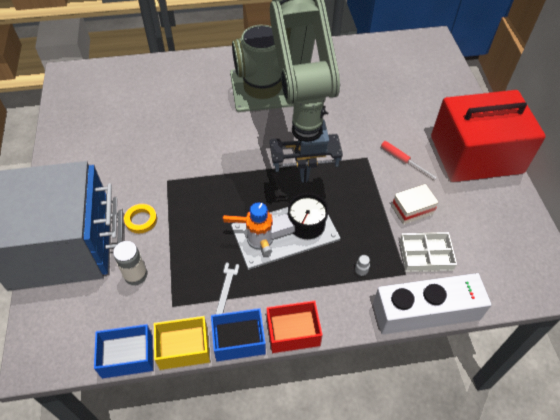

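Run:
```python
from workcell import env
from h import *
cp=env.camera_params('scene')
q=at(cp,225,218.5,106)[:2]; print(q,np.degrees(np.arctan2(*(q-AX)[::-1])))
print(env.state()['force'], env.job_done())
```

```text
[ 601.8502908  -177.42895534] -99.5658923386431
the job is handed in; nothing more can be done
[0.6255787  0.22384182 0.3832644 ] None
```

I set up the regulator and handed the job in at about 21 s, with the robot touching nothing.

- **Slackening:** I turned the lock ring about 0.6 rad anticlockwise before touching the knob.
- **Knob:** I turned it 48.5° clockwise. With the wrist camera almost straight above the gauge, the needle lies along the red mark to within about 1°, with red showing on both sides. It looked the same again after the ring was tightened.
- **Tightening:** The ring began to bite further clockwise than where it started, at about -88°. I pushed it slowly about 0.26 rad past that point. The last moving push was about 15 N, and the rise in wrist torque also points to roughly 13 N of washer pressure, which is firmly tight but not forced.
- **Bench:** In the last scene picture, the other things on the bench look to be where they were.

**Disagreements in the checks:**
- **Loose push:** It read about 8.8 N, just below the stated 9 to 11 N. Single force readings scattered by about 1 N, so I also judged tightness by the torque trend and the angle past the bite.
- **Final ring angle:** A rough sighting from the scene camera gave -99.6°, while the tool pose suggested about -103°. That is within the accuracy of picking the wing tip in the picture.

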